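# Dock the rock specimen for imaging

### The job

Lift the blue cover off the rock specimen by its white grip and set it down, without dropping it, upright in the middle of the black rubber mat. Then slide the cradle with the rock across the bench, without lifting it, so that it lies flat along the aluminium side rail, and push it along the rail until it presses the red sprung end plate about halfway in; do not ram it. Let go and leave the cradle along the rail, still resting against the red plate, with everything else on the bench left where it was.

Things in the scene. Friction and masses are not known exactly. Their poses are not given: they have to be found in the camera images.
- cradle: Heavy loose wooden block, 130 (own x) x 165 (own y) x 30 mm high, 0.45 to 0.75 kg, with a brown rock slab 92 x 120 mm fixed on top, rising to 44 mm. Too wide to grasp. Origin: centre of its underside, on the bench. Own x starts within 27 degrees of the dock's x. Bench friction on it: 2 to 6 N, more if the pusher bears down on it.
- cover: Loose blue rigid cover (upturned tray), 112 (own x) x 140 (own y) mm, 0.18 to 0.27 kg, over the rock, rim on the cradle. Origin: centre of the rim plane, 30 mm above the bench at the start. Walls 30 mm deep, top face 34 mm above the origin; white grip: a rib on its middle, 14 mm thick (own x), 90 mm long (own y), 34 to 68 mm above the origin. Raise it over 20 mm to clear the rock.
- mat: Black rubber mat fixed to the bench, 200 x 200 x 4 mm. Origin: centre of its underside (bench level).
- dock: Fixed aluminium housing, 130 mm wide, 42 mm high, that carries the sprung red end plate. Origin on the bench, in front (-x) of the housing. +x: the direction in which the cradle is pushed to the plate; +y: to the left of that, towards the rail.
- stop_zone (a point): Same point and axes as the dock's origin. Red plate: 100 mm wide, 38 mm high, square to dock x, centred on dock y = 0. Its setting differs every time and is NOT reported: its untouched front face is anywhere from dock x = -40 mm to 0; feel for it. It yields to +x by up to 12 mm, 1.0 N per mm (plus 1.2 N per 10 mm/s), then is solid; let go, it pushes the cradle back some mm until friction holds.
- rail: Straight aluminium side rail fixed to the bench, parallel to dock x, 34 mm high, 20 mm thick; same origin and axes as the dock. Its guiding face, looking to -y, is at y = +82.5 mm, from x = -290 to +10 mm: a cradle flush on it has its origin at dock y = 0.
- mug: Bystander, loose: mint enamel mug, 80 mm across, 80 mm high. Origin: centre of its underside. Leave it where it is.
- camera: Bystander, loose: black camera, 110 x 75 x 70 mm. Origin: centre of its underside. Leave it where it is.
- eyebolt: Bystander, loose: brass eye bolt, 40 mm across, 53 mm high. Origin: centre of its underside. Leave it where it is.
- scale_block: Bystander, loose: green stepped colour-scale block, 72 x 50 x 26 mm. Origin: centre of its underside. Leave it where it is.
- rock_lump: Bystander, loose: brown rock lump, 76 mm across, 44 mm high. Origin: centre of its underside. Leave it where it is.
- jar: Bystander, loose: amber jar with black lid, 60 mm across, 80 mm high. Origin: centre of its underside. Leave it where it is.
- timber: Bystander, loose: pale timber offcut, 100 x 50 x 45 mm. Origin: centre of its underside. Leave it where it is.
Things that resemble listed ones, but are neither listed nor needed, are in the scene too. What is shaped like the cradle but yellow is not meant. Several things have the shape of the cover; the one meant has the colours described above.

How it is judged:
By the outcome, as a careful person would: the job done as asked, in the order asked, and still so for the second after the job is handed in, with the robot touching nothing.
It also fails if it takes over 72 s, if anything falls off the work surface, if the arm or the gripper's body presses on something with over 40 N, if the wrist force passes 120 N, or if a joint passes its speed limit or range.

### The arm

A 7-joint arm with a two-finger parallel gripper is mounted at the origin on the work surface. World frame = base frame: x ahead of the robot, y to its left, z up, the work surface at z = 0. Lengths are in m, angles in rad, forces in N, time in s.
With the tool pointing down it reaches from about 0.4 to 0.85 m from the base axis. Payload 10.4 kg.
Tool frame: the origin (TCP) lies at the very end of the fingers, on their centre line; the grasp point (between the pads) lies 19 mm behind it; x points along the fingers, y is the direction in which the jaws open and shut, and the axes are right-handed (so a half turn about x gives the same grasp; the last joint's range is limited). The gripper opens to 85 mm and grips with 20 to 120 N. Pads are 22 mm wide; open, the fingers measure 114 mm over their backs; the gripper's body (76 mm by 85 mm) begins 54 mm behind the grasp point. The pads swing forward as they close: fully open they stand 13 mm farther back than shut.
Start: joints at [1.29, 0.332, -0.065, 1.46, 0.022, 1.35, -0.088], TCP at [0.159, -0.604, 0.204] pointing down, gripper open.
Joint ranges: [-2.6, 2.6], [-0.5, 2.12], [-1.47, 1.34], [0.16, 2.42], [-1.27, 4.41], [0.06, 2.06], [-2.6, 2.6]. Speed limits (rad/s): [2.22, 2.22, 2.79, 2.79, 3.14, 3.14, 3.14].

### API

Orientations are given as a unit quaternion [x, y, z, w].
In Python, from workcell import monitor, camera, ticket, regions_of gives the robot as it stands.
- The arm moves only by the tool step_arm, never from a script. Its argument "increments" is a list of rows, each a list of 5 numbers: the finger opening in m, from 0 to 0.0854, then the shift along the world's x, y, z in m, then the turn about the world's z in rad. A call has 1 to 12 rows; each row shifts and turns the commanded pose from where the row before left it; what a row does not reach is not made up. A row lasts 1/12 s, in which the tool goes at most 41.7 mm and 7.16 degrees, less where a joint would pass 70% of its speed; a pose out of reach is approached as far as the arm can. A call with a gripper value outside its range is refused whole. The fingers move at their own pace and stop on an object; "force" is the grip in N (left out, the last holds). Time passes only in rows, so rows that do not move let the fingers close. It gives the time, the measured TCP pose, the force and the opening at its end, in the units of the state.
- monitor.get_obs(): the state, without advancing time (a new reading comes with each control period).
- camera(name): name is "scene" or "top"; returns a dict with "color" (480x640x3 uint8, red, green, blue), "range_z" (480x640 float32, m along the optical axis (not along the pixel's ray), 0 where there is no reading), "fx", "fy", "cx", "cy" (pixels), "cam_to_world" (4x4, takes a point from camera to world coordinates). Camera axes: x right, y up, looking along -z (the intrinsics and any distortion apply to the point x, -y, -z); pixel columns grow to the right and rows downward; lengths in m; the calibration is good to about 2 mm. A picture is of the moment at which its call begins.
- ticket.hand_in(): hands the job in, once; it reports no verdict.
Trained networks look in a picture, given as the dict that the camera call returned (one of the last four; its "shot" number tells which), for a name from the list of things; names that differ only in an ending like _2 or _b are one class to them, and where a whole thing is asked for, a point or a joint stands for the part that bears it (a point fixed in the world has none). Each returns a list of dicts, best first, with "p" (0 to 1); they miss things now and then, are a little off and sometimes report something else, mostly with a low value. They report only what shows in the picture. A call takes as long as a camera call. They do not tell look-alikes from the thing itself.
- regions_of(picture, query): "region" (480x640 bool, what is visible of it) and "centre" ([row, column] in pixels, amid what is visible of it).
The state is a dict: "clock": time; "joint_pos": joint angles; "joint_velocities": joint speeds; "tau": joint torques, N m; "position": TCP position; "ee_rot": TCP orientation; "ft_force": force on the tool from outside, world axes, zero at the start; "torque": the same for the moment, N m; "grip_width": opening from 0.0 (shut) to 1.0 (fully open).
Only numpy, scipy, OpenCV 4.12 (cv2) and the standard library are available. Lean on these libraries where they do the work, as an engineer would, in place of code of your own. Each camera call takes 0.05 s, during which the arm holds its last target. There are 200 camera calls.

## Working session

There is one attempt and no reset: what is moved stays moved. The work goes in short steps, Python scripts to look and compute and a tool call to move; the robot and the scene stay as the last step left them, time stands still between calls to the robot, and variables do not carry over. Pictures are saved under pics/ and viewed, about 8 in all and at most 12, crops included, and the job is handed in when it is done.

Besides the shell and the picture viewer there is one more tool, called after "Request:" as name(argument=value, ...) on one line, values as JSON. step_arm: Moves the arm, as the interface text tells. Its arguments: {"type":"object","properties":{"increments":{"type":"array"},"force":{"type":"number"}},"required":["increments"]}

```bash
mkdir -p pics
cat > h.py <<'E'
import numpy as np,cv2
from workcell import monitor,camera,ticket,regions_of
def pts(c):
    v,u=np.mgrid[0:480,0:640]; z=c["range_z"]
    P=np.stack([(u-c["cx"])/c["fx"]*z,-(v-c["cy"])/c["fy"]*z,-z,np.ones_like(z)],-1)
    W=P@np.array(c["cam_to_world"]).T
    W=W[...,:3]; W[z<=0]=np.nan
    return W
def save(c,n): cv2.imwrite("pics/"+n,c["color"][...,::-1])
E
python3 - <<'E'
from h import *
o=monitor.get_obs(); print(o)
S=camera("scene");T=camera("top")
im=np.hstack([S["color"],T["color"]]);
save(S,"s0.png");save(T,"t0.png")
for n,c in(("s",S),("t",T)):
    print(n,{k:c[k] for k in c if k not in("color","range_z")})
    np.savez(f"{n}0.npz",W=pts(c),color=c["color"])
    W=pts(c)
    for q in["cradle","cover","mat","dock","rail","mug","camera","eyebolt","scale_block","rock_lump","jar","timber"]:
        for r in regions_of(c,q):
            if r["p"]>.2: print(q,round(r["p"],2),np.round(r["centre"]),np.round(np.nanmedian(W[r["region"]],0),3),r["region"].sum())
E
```

```text
{'clock': 0.0, 'joint_pos': array([ 1.29039098,  0.33287944, -0.06467572,  1.46096493,  0.02159331,
        1.34992521, -0.08852401]), 'joint_velocities': array([-0.00143956,  0.00120746,  0.00047088,  0.00141069,  0.00113057,
        0.00164703, -0.00106182]), 'tau': array([ 3.63669524e-04, -6.25451016e+01,  4.92024980e-02, -3.91601980e+01,
        1.61420123e-02,  1.00512343e-02, -3.49990023e-05]), 'position': array([ 0.15921782, -0.60392902,  0.20309992]), 'ee_rot': array([-0.70114879, -0.09140195,  0.70133388, -0.0903706 ]), 'ft_force': array([0.88191388, 0.05142233, 0.55248253]), 'torque': array([-0.04226863,  0.02851141, -0.04331301]), 'grip_width': 0.9972214524401292}
s {'fx': 527.0155118565397, 'fy': 527.0155118565397, 'cx': 312.1786106423159, 'cy': 239.92734818468972, 'cam_to_world': array([[ 0.79599535, -0.3529071 ,  0.49178042,  1.01094344],
       [ 0.60525734,  0.45410113, -0.65380098, -0.63363151],
       [ 0.00741297,  0.81807625,  0.575062  ,  0.63177323],
       [ 0.        ,  0.        ,  0.        ,  1.        ]]), 'shot': 1}
cradle 0.88 [298. 291.] [ 0.581 -0.121 
[... 1705 characters left out ...]
0.049  0.03 ] 633
mat 0.85 [228. 468.] [ 0.533 -0.374  0.004] 5500
mat 0.67 [211. 165.] [0.585 0.446 0.016] 586
mat 0.51 [228. 348.] [ 0.521 -0.047  0.064] 2544
dock 0.84 [128. 274.] [0.807 0.147 0.042] 2498
rail 0.7 [209. 251.] [0.586 0.209 0.034] 981
mug 0.79 [246. 180.] [0.484 0.389 0.032] 1079
camera 0.85 [147. 377.] [ 0.735 -0.124  0.06 ] 1088
camera 0.39 [281. 205.] [0.392 0.318 0.044] 941
eyebolt 0.54 [182. 392.] [ 0.652 -0.179  0.017] 172
eyebolt 0.52 [249. 178.] [0.484 0.389 0.031] 1112
scale_block 0.97 [214. 163.] [0.586 0.446 0.016] 608
rock_lump 0.86 [162. 439.] [ 0.717 -0.296  0.037] 490
jar 0.72 [181. 188.] [0.647 0.363 0.077] 586
timber 0.66 [283. 202.] [0.391 0.318 0.044] 965
```

View pics/s0.png

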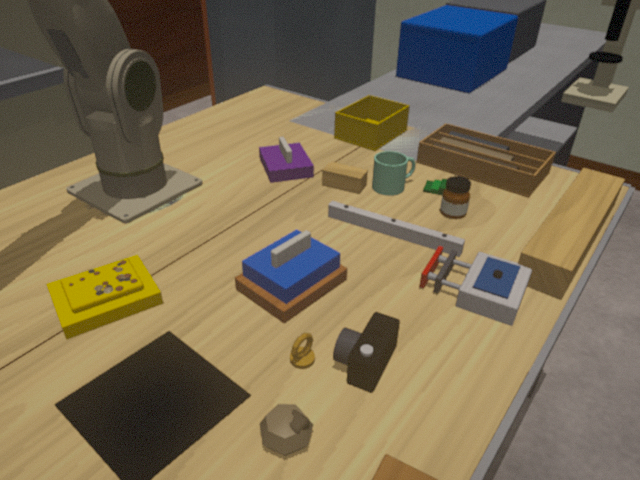

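View pics/t0.png

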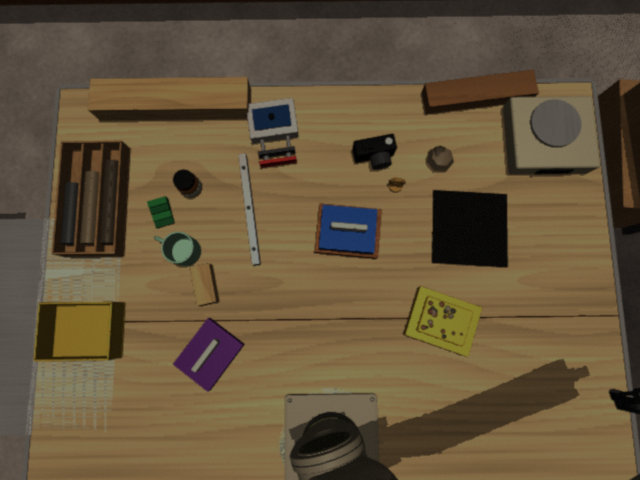

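Scene view: the robot is at the left. The blue cover with a white grip, on the brown cradle, is at scene (291,262) / top (348,230). The look-alikes are the purple cover at scene (286,160) and the yellow cradle shape at (105,290). The blue one with the white grip on brown wood fits the description. The mat is at top (470,228), the rail at (250,210) and the red plate at (277,158).

```bash
cat > fit.py <<'E'
from h import *
def rect(P):
    (c,s,a)=cv2.minAreaRect((P[:,:2]*1000).astype(np.float32)); return np.round(c,1),np.round(s,1),round(a,1)
def blob(m):
    n,l,st,_=cv2.connectedComponentsWithStats(m.astype(np.uint8)); 
    return l==1+np.argmax(st[1:,4])
def hsv(c): return cv2.cvtColor(c,cv2.COLOR_RGB2HSV).astype(int)
def box(W,x0,x1,y0,y1,z0,z1):
    return (W[...,0]>x0)&(W[...,0]<x1)&(W[...,1]>y0)&(W[...,1]<y1)&(W[...,2]>z0)&(W[...,2]<z1)
E
python3 - <<'E'
from fit import *
for n in "st":
    d=np.load(n+"0.npz");W,C=d["W"],d["color"];H=hsv(C)
    def rep(name,m):
        m=blob(m);P=W[m];print(n,name,m.sum(),"z",np.round(np.percentile(P[:,2],[5,50,95])*1000,1),rect(P))
    rep("grip",box(W,.4,.65,-.2,.05,.085,.12))
    rep("covtop",box(W,.4,.65,-.2,.05,.058,.085)&(H[...,0]>100)&(H[...,0]<130))
    rep("cradletop",box(W,.35,.7,-.25,.1,.024,.12))
    rep("mat",box(W,.3,.75,-.6,-.2,-.01,.015)&(C.max(-1)<60))
    rep("rail",box(W,.3,.8,.1,.3,.024,.045)&(H[...,1]<60))
    rep("red",box(W,.6,.85,.0,.25,.005,.06)&((H[...,0]<8)|(H[...,0]>172))&(H[...,1]>150))
    rep("hous",box(W,.7,1,.0,.25,.037,.06))
    rep("cam",box(W,.6,.85,-.22,-.05,.01,.12))
    rep("eye",box(W,.6,.72,-.24,-.14,.01,.12))
d=np.load("s0.npz");cv2.imwrite("pics/c1.png",cv2.resize(d["color"][200:340,200:500,::-1],None,fx=2.6,fy=2.6,interpolation=cv2.INTER_CUBIC))
E
```

```text
s grip 434 z [86.2 95.8 98.5] (array([527. , -51.4]), array([89.5, 18. ]), 82.7)
s covtop 2357 z [60.5 63.5 65.4] (array([527. , -51.6]), array([142.4, 114.5]), 83.6)
s cradletop 5379 z [28.  62.5 93.9] (array([528. , -53.5]), array([166.8, 133.3]), 83.6)
s mat 14741 z [1.8 3.6 5.3] (array([ 534.7, -379.4]), array([197.1, 198.7]), 85.8)
s rail 1171 z [25.1 32.6 35.2] (array([590., 206.]), array([298.9,  26.6]), 8.3)
s red 200 z [21.2 36.9 39. ] (array([719.1, 129.9]), array([ 9.5, 99.3]), 8.8)
s hous 3208 z [39.3 43.8 54.1] (array([866.6, 160.9]), array([166.6, 156.6]), 7.4)
s cam 3223 z [17.5 57.5 68.1] (array([ 734.2, -129.6]), array([ 75.5, 112.1]), 10.7)
s eye 367 z [24.3 49.7 58.1] (array([ 709.2, -156.2]), array([21.6, 32.3]), 0.7)
t grip 226 z [ 90.7  97.3 100.5] (array([526. , -46.2]), array([88.8, 14.6]), 84.3)
t covtop 2168 z [60.5 64.2 68.4] (array([526.6, -47.2]), array([139.7, 113.3]), 84.3)
t cradletop 3106 z [28.3 63.6 96. ] (array([527.9, -49.2]), array([165.1, 130.5]), 83.5)
t mat 5422 z [0.1 4.1 8. ] (array([ 536.3, -375.9]), array([202.1, 200.6]), 86.4)
t rail 819 z [29.2 34.2 38.1] (array([589.5, 210. ]), array([298.8,  18.8]), 7.7)
t red 232 z [16.7 35.5 41.3] (array([718.3, 134.4]), array([14.4, 96.5]), 5.8)
t hous 1751 z [39.3 44.3 50.7] (array([860.7, 170. ]), array([158.6, 160.2]), 8.2)
t cam 1147 z [22.3 59.9 69.2] (array([ 733.8, -125.3]), array([ 76.6, 110.6]), 11.4)
t eye 112 z [11.5 37.8 54.3] (array([ 660.7, -181.4]), array([43.1, 25.7]), 77.5)
```

View pics/c1.png

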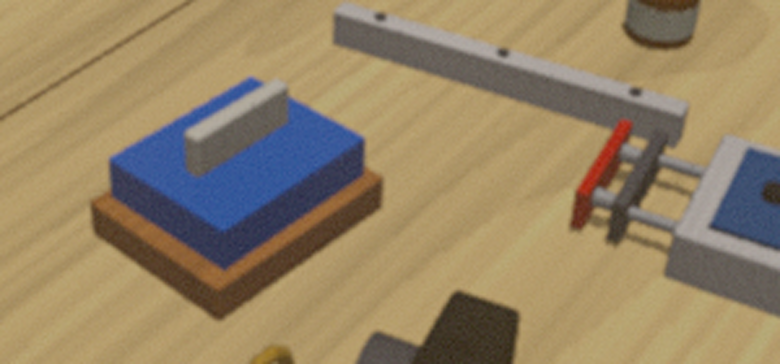

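The crop confirms it: blue cover, white-grey rib at crop (235,125), brown cradle underneath. Both views give rib top z≈97 mm and cover top z≈64 mm, matching the text. Rib is at (526.5,-49), running at 84°. The dock x axis is at about 8°, with the dock origin at about (741,136). Moving above the rib now.

Request:
step_arm(increments=[[0.085,0.0153,0.0231,0,0.0504],[0.085,0.0153,0.0231,0,0.0504],[0.085,0.0153,0.0231,0,0.0504],[0.085,0.0153,0.0231,0,0.0504],[0.085,0.0153,0.0231,0,0.0504],[0.085,0.0153,0.0231,0,0.0504],[0.085,0.0153,0.0231,0,0.0504],[0.085,0.0153,0.0231,0,0.0504],[0.085,0.0153,0.0231,0,0.0504],[0.085,0.0153,0.0231,0,0.0504],[0.085,0.0153,0.0231,0,0.0504],[0.085,0.0153,0.0231,0,0.0504]])

```text
clock: 2.3
position: [0.3436, -0.326, 0.2041]
ee_rot: [0.642, 0.296, -0.642, 0.297]
ft_force: [0.0, -0.8, 0.2]
grip_width: 0.993
```

Request:
step_arm(increments=[[0.085,0.0153,0.0231,0,0.0504],[0.085,0.0153,0.0231,0,0.0504],[0.085,0.0153,0.0231,0,0.0504],[0.085,0.0153,0.0231,0,0.0504],[0.085,0.0153,0.0231,0,0.0504],[0.085,0.0153,0.0231,0,0.0504],[0.085,0.0153,0.0231,0,0.0504],[0.085,0.0153,0.0231,0,0.0504],[0.085,0.0153,0.0231,0,0.0504],[0.085,0.0153,0.0231,0,0.0504],[0.085,0.0153,0.0231,0,0.0504],[0.085,0.0153,0.0231,0,0.0504]])

```text
clock: 3.3
position: [0.5272, -0.0489, 0.2042]
ee_rot: [0.525, 0.474, -0.525, 0.474]
ft_force: [0.2, -0.5, -0.8]
grip_width: 0.997
```

Request:
step_arm(increments=[[0.085,0,0,0,0],[0.085,0,0,0,0]])

```text
clock: 3.47
position: [0.527, -0.0484, 0.2039]
ee_rot: [0.525, 0.474, -0.524, 0.474]
ft_force: [-0.1, -1.1, 0.7]
grip_width: 0.994
```

Request:
step_arm(increments=[[0.085,0,0,-0.025,0],[0.085,0,0,-0.025,0],[0.085,0,0,-0.025,0],[0.085,0,0,-0.02,0],[0.085,0,0,-0.015,0],[0.085,0,0,-0.012,0],[0.085,0,0,-0.01,0],[0.085,0,0,0,0]])

```text
clock: 4.13
position: [0.5254, -0.0507, 0.0703]
ee_rot: [-0.525, -0.474, 0.526, -0.473]
ft_force: [0.5, -0.6, -0.6]
grip_width: 0.994
```

Request:
step_arm(increments=[[0.0,0,0,0,0],[0.0,0,0,0,0],[0.0,0,0,0,0],[0.0,0,0,0,0],[0.0,0,0,0,0],[0.0,0,0,0,0],[0.0,0,0,0,0],[0.0,0,0,0,0]], force=50)

```text
clock: 4.8
position: [0.5266, -0.0499, 0.072]
ee_rot: [0.525, 0.473, -0.525, 0.474]
ft_force: [0.3, 0.1, -0.6]
grip_width: -0.001
```

The gripper shut fully on nothing, so I'm looking before doing anything else.

Run:
```python
from fit import *
o=monitor.get_obs();print(o["position"],o["grip_width"])
S=camera("scene");T=camera("top")
a=cv2.resize(S["color"][130:340,180:420,::-1],(640,560)); save(S,"s1.png")
cv2.imwrite("pics/c2.png",np.hstack([cv2.resize(S["color"][120:345,190:390,::-1],(400,450)),cv2.resize(T["color"][170:300,280:395,::-1],(398,450))]))
```

```text
[ 0.52661043 -0.04994336  0.07200664] -0.0014542778082234631
```

View pics/c2.png

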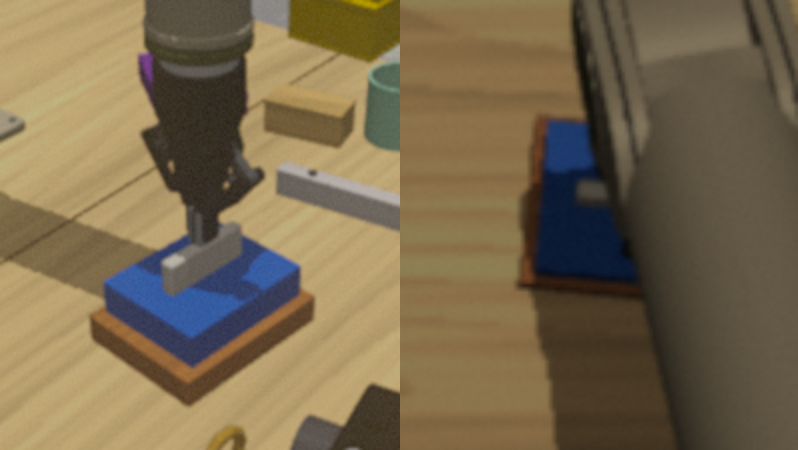

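Run:
```python
from fit import *
S=camera("scene");W=pts(S);C=S["color"]
# table of world pts along fingers (crop (205,y)-> col 190+102, rows)
for r in range(205,270,4):
    print(r,[ (c,*np.round(W[r,c]*1000).astype(int),C[r,c].mean().astype(int)) for c in(284,288,292,296,300)])
m=blob(box(W,.4,.65,-.2,.05,.085,.1)&(C.min(-1)>110)); print(m.sum(),rect(W[m]))
m=blob(box(W,.4,.65,-.2,.05,.058,.07)&(hsv(C)[...,0]>100)&(hsv(C)[...,0]<130)); print(m.sum(),rect(W[m]))
```

```text
205 [(284, np.int64(520), np.int64(-60), np.int64(173), np.int64(40)), (288, np.int64(534), np.int64(-66), np.int64(181), np.int64(45)), (292, np.int64(541), np.int64(-65), np.int64(183), np.int64(50)), (296, np.int64(547), np.int64(-62), np.int64(184), np.int64(47)), (300, np.int64(554), np.int64(-60), np.int64(186), np.int64(49))]
209 [(284, np.int64(521), np.int64(-62), np.int64(167), np.int64(45)), (288, np.int64(537), np.int64(-70), np.int64(176), np.int64(52)), (292, np.int64(541), np.int64(-64), np.int64(175), np.int64(43)), (296, np.int64(539), np.int64(-52), np.int64(168), np.int64(49)), (300, np.int64(542), np.int64(-45), np.int64(166), np.int64(43))]
213 [(284, np.int64(520), np.int64(-61), np.int64(158), np.int64(44)), (288, np.int64(535), np.int64(-68), np.int64(166), np.int64(51)), (292, np.int64(541), np.int64(-65), np.int64(168), np.int64(44)), (296, np.int64(541), np.int64(-55), np.int64(163), np.int64(49)), (300, np.int64(541), np.int64(-43), np.int64(157), np.int64(51))]
217 [(284, np.int64(522), np.int64(-63), np.int64(152), np.int64(48)), (288, np.int64(531), np.
[... 3973 characters left out ...]
np.int64(539), np.int64(-76), np.int64(65), np.int64(101)), (292, np.int64(544), np.int64(-71), np.int64(65), np.int64(94)), (296, np.int64(549), np.int64(-66), np.int64(64), np.int64(79)), (300, np.int64(554), np.int64(-61), np.int64(63), np.int64(70))]
269 [(284, np.int64(540), np.int64(-89), np.int64(65), np.int64(102)), (288, np.int64(545), np.int64(-84), np.int64(64), np.int64(101)), (292, np.int64(550), np.int64(-79), np.int64(64), np.int64(101)), (296, np.int64(557), np.int64(-76), np.int64(65), np.int64(98)), (300, np.int64(560), np.int64(-69), np.int64(62), np.int64(102))]
62 (array([522.8, -86.3]), array([18.9, 13.4]), 85.7)
2246 (array([526.4, -51.6]), array([140.6, 114.5]), 84.8)
```

Depth shows the fingers closed just above the rib, with tips at z≈100 mm, while the reported TCP is 72 mm. The rib hasn't moved. I'm raising the arm to measure this tip-height offset.

Request:
step_arm(increments=[[0.0,0,0,0.02,0],[0.0,0,0,0.02,0],[0.0,0,0,0.01,0],[0.0,0,0,0,0],[0.0,0,0,0,0]])

```text
clock: 5.37
position: [0.5267, -0.0501, 0.1218]
ee_rot: [0.525, 0.473, -0.525, 0.474]
ft_force: [0.1, 0.3, -0.0]
grip_width: -0.002
```

```bash
cat > tip.py <<'E'
from fit import *
o=monitor.get_obs();p=o["position"];print(p,o["grip_width"],o["ft_force"])
S=camera("scene");W=pts(S);C=S["color"]
m=box(W,p[0]-.07,p[0]+.07,p[1]-.03,p[1]+.03,.0,.3)&(hsv(C)[...,1]<90)&(C.max(-1)<105)
P=W[m];
for z in np.arange(.06,.24,.005):
    q=P[(P[:,2]>=z)&(P[:,2]<z+.005)]
    if len(q): print(round(z,3),len(q),np.round(np.r_[q[:,0].min(),q[:,0].max(),q[:,1].min(),q[:,1].max()]*1000))
cv2.imwrite("pics/c3.png",cv2.resize(C[120:345,190:390,::-1],(533,600)))
E
python3 tip.py
```

```text
[ 0.52669395 -0.0500931   0.12180635] -0.002463007727913284 [ 0.1214796   0.31692599 -0.01104574]
0.06 40 [469. 535. -76. -21.]
0.065 41 [489. 537. -77. -22.]
0.07 55 [529. 537. -78. -20.]
0.075 49 [528. 537. -80. -22.]
0.08 49 [530. 536. -79. -21.]
0.085 55 [529. 537. -79. -21.]
0.09 35 [530. 536. -78. -20.]
0.095 8 [521. 524. -58. -21.]
0.15 14 [519. 534. -61. -50.]
0.155 25 [515. 538. -62. -51.]
0.16 31 [514. 541. -63. -48.]
0.165 33 [514. 540. -63. -50.]
0.17 31 [514. 539. -63. -49.]
0.175 25 [517. 539. -63. -48.]
0.18 26 [516. 541. -63. -51.]
0.185 21 [517. 538. -63. -55.]
0.19 13 [517. 547. -65. -40.]
0.195 26 [498. 558. -67. -39.]
0.2 39 [496. 561. -67. -42.]
0.205 33 [489. 564. -67. -44.]
0.21 37 [489. 569. -68. -40.]
0.215 53 [483. 575. -69. -35.]
0.22 35 [480. 573. -70. -37.]
0.225 43 [477. 581. -69. -47.]
0.23 58 [475. 586. -70. -49.]
0.235 103 [467. 588. -72. -45.]
```

View pics/c3.png

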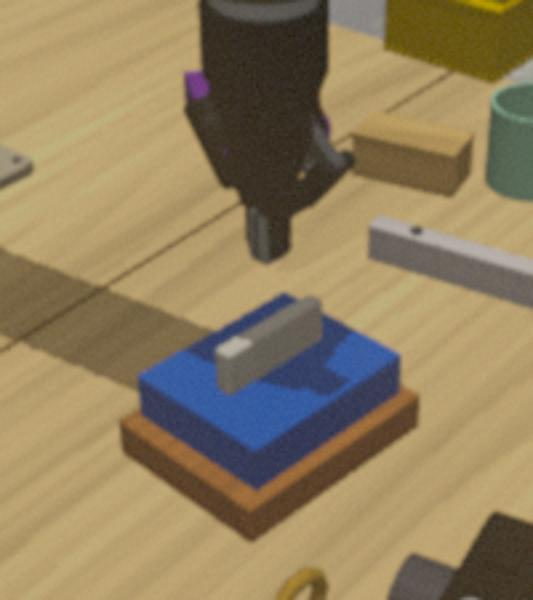

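The closed fingertips truly stand at z≈150 mm when 122 mm is reported, so the offset is +28 mm (x and y agree). I'll reopen and go down by that much more.

Request:
step_arm(increments=[[0.085,0,0,0,0],[0.085,0,0,0,0],[0.085,0,0,0,0],[0.085,0,0,0,0],[0.085,0,0,0,0],[0.085,0,0,-0.02,0],[0.085,0,0,-0.02,0],[0.085,0,0,-0.02,0],[0.085,0,0,-0.01,0],[0.085,0,0,-0.01,0],[0.085,0,0,0,0]])

```text
clock: 6.33
position: [0.5256, -0.0499, 0.0404]
ee_rot: [-0.525, -0.474, 0.526, -0.473]
ft_force: [0.1, -0.8, -0.5]
grip_width: 0.998
```

Request:
step_arm(increments=[[0.0,0,0,0,0],[0.0,0,0,0,0],[0.0,0,0,0,0],[0.0,0,0,0,0],[0.0,0,0,0,0],[0.0,0,0,0,0],[0.0,0,0,0,0],[0.0,0,0,0,0]], force=50)

```text
clock: 7.0
position: [0.5269, -0.05, 0.0424]
ee_rot: [0.525, 0.473, -0.525, 0.474]
ft_force: [-1.2, -0.4, 5.6]
grip_width: 0.154
```

Request:
step_arm(increments=[[0.0,0,0,0.005,0],[0.0,0,0,0.01,0],[0.0,0,0,0.015,0],[0.0,0,0,0.02,0],[0.0,0,0,0.01,0],[0.0,0,0,0,0],[0.0,0,0,0,0]])

```text
clock: 7.58
position: [0.5267, -0.0501, 0.1021]
ee_rot: [0.525, 0.473, -0.525, 0.474]
ft_force: [-0.9, -0.3, -2.7]
grip_width: 0.156
```

Run:
```python
from fit import *
o=monitor.get_obs();print(o["position"],o["grip_width"],o["ft_force"],o["torque"])
S=camera("scene");W=pts(S);C=S["color"];H=hsv(C)
m=blob(box(W,.4,.65,-.2,.05,.09,.15)&(H[...,0]>100)&(H[...,0]<130)&(H[...,1]>100)); print("cover",m.sum(),np.percentile(W[m][:,2],[5,25,50,75,95]),rect(W[m]))
m=blob(box(W,.4,.65,-.2,.05,.015,.06)); print("cradle",m.sum(),np.percentile(W[m][:,2],[5,50,95]),rect(W[m]))
```

```text
[ 0.52671928 -0.05010918  0.10213551] 0.15583445347292987 [-0.9315849  -0.30743666 -2.74275276] [-0.03217774  0.03982217  0.01684279]
cover 3140 [0.09516002 0.11136218 0.12239295 0.12342314 0.12449706] (array([527.8, -53. ]), array([139.1, 112.3]), 84.1)
cradle 3592 [0.01874163 0.03041863 0.04516473] (array([528.2, -53.1]), array([167.9, 132.1]), 83.4)
```

Request:
step_arm(increments=[[0.0,0.0005,-0.008,0,0.0022],[0.0,0.0005,-0.016,0,0.0022],[0.0,0.0005,-0.024,0,0.0022],[0.0,0.0005,-0.024,0,0.0022],[0.0,0.0005,-0.024,0,0.0022],[0.0,0.0005,-0.024,0,0.0022],[0.0,0.0005,-0.024,0,0.0022],[0.0,0.0005,-0.024,0,0.0022],[0.0,0.0005,-0.024,0,0.0022],[0.0,0.0005,-0.024,0,0.0022],[0.0,0.0005,-0.024,0,0.0022],[0.0,0.0005,-0.024,0,0.0022]])

```text
clock: 8.63
position: [0.5315, -0.3157, 0.1005]
ee_rot: [-0.519, -0.481, 0.519, -0.48]
ft_force: [0.2, 1.0, -1.6]
grip_width: 0.154
```

Request:
step_arm(increments=[[0.0,0.0005,-0.024,0,0.0022],[0.0,0.0005,-0.02,0,0.0022],[0.0,0.0005,-0.012,0,0.0022],[0.0,0.0005,-0.008,0,0.0022],[0.0,0,0,0,0],[0.0,0,0,-0.015,0],[0.0,0,0,-0.02,0],[0.0,0,0,-0.02,0],[0.0,0,0,-0.015,0],[0.0,0,0,-0.006,0],[0.0,0,0,-0.004,0],[0.0,0,0,0,0]])

```text
clock: 9.63
position: [0.5347, -0.377, 0.0217]
ee_rot: [0.517, 0.483, -0.516, 0.483]
ft_force: [0.0, 0.3, -2.6]
grip_width: 0.154
```

Run:
```python
from fit import *
o=monitor.get_obs();print(o["position"],o["grip_width"],o["ft_force"],o["torque"])
for n in("scene","top"):
    S=camera(n);W=pts(S);C=S["color"];H=hsv(C)
    m=blob(box(W,.4,.68,-.5,-.25,.0,.15)&(H[...,0]>100)&(H[...,0]<130)&(H[...,1]>100)); print("cover",m.sum(),np.percentile(W[m][:,2],[2,5,25,50,75,95]),rect(W[m]))
```

```text
[ 0.53471136 -0.37701016  0.02169313] 0.15426197549524007 [ 0.03476163  0.30540503 -2.55319409] [ 0.03692686  0.04288979 -0.0231774 ]
cover 6378 [0.00916447 0.01315785 0.03576411 0.04207975 0.04309499 0.04420011] (array([ 515.2, -376.2]), array([140.6, 153.6]), 86.3)
cover 1726 [0.00324071 0.00731133 0.04088377 0.04349473 0.04541959 0.0494586 ] (array([ 538.9, -383.1]), array([160.7, 135.8]), 86.8)
```

Request:
step_arm(increments=[[0.0,0,0,-0.002,0],[0.0,0,0,-0.002,0],[0.0,0,0,-0.001,0],[0.0,0,0,0,0],[0.0,0,0,0,0]])

```text
clock: 10.15
position: [0.5346, -0.378, 0.017]
ee_rot: [0.517, 0.483, -0.517, 0.483]
ft_force: [0.5, -0.3, -2.6]
grip_width: 0.156
```

Request:
step_arm(increments=[[0.0,0,0,-0.001,0],[0.0,0,0,-0.001,0],[0.0,0,0,0,0]])

```text
clock: 10.4
position: [0.5348, -0.3781, 0.0165]
ee_rot: [-0.517, -0.482, 0.517, -0.483]
ft_force: [-5.3, 3.3, 10.9]
grip_width: 0.154
```

Touchdown was at reported z=16.5 mm, as predicted with the offset. Releasing, then lifting clear and going to the push start position.

Request:
step_arm(increments=[[0.07,0,0,0,0],[0.07,0,0,0,0],[0.07,0,0,0,0],[0.07,0,0,0,0],[0.07,0,0,0,0],[0.07,0,0,0.02,0],[0.07,0,0,0.03,0],[0.07,0,0,0.03,0],[0.07,0,0,0.02,0],[0.07,0,0,0,0]])

```text
clock: 11.23
position: [0.5369, -0.3791, 0.1202]
ee_rot: [0.517, 0.48, -0.516, 0.485]
ft_force: [0.4, -0.2, 0.2]
grip_width: 0.821
```

Request:
step_arm(increments=[[0.07,0.002,0.0225,0,0.023],[0.07,0.002,0.0225,0,0.023],[0.07,0.002,0.0225,0,0.023],[0.07,0.002,0.0225,0,0.023],[0.07,0.002,0.0225,0,0.023],[0.07,0.002,0.0225,0,0.023],[0.07,0.002,0.0225,0,0.023],[0.07,0.001,0.0225,0,0.023],[0.07,0.001,0.0225,0,0.024],[0.07,0,0,0,0],[0.07,0,0,0,0]])

```text
clock: 12.15
position: [0.5509, -0.1731, 0.1151]
ee_rot: [0.463, 0.534, -0.463, 0.535]
ft_force: [-0.6, -1.1, 0.2]
grip_width: 0.823
```

```bash
cat > look.py <<'E'
from fit import *
import sys
np.set_printoptions(suppress=True)
o=monitor.get_obs();print(np.round(o["position"],4),o["ee_rot"].round(3),o["grip_width"].round(3),o["ft_force"].round(1),o["clock"])
a=np.deg2rad(8.0);O=np.array([741.3,135.9])
R=np.array([[np.cos(a),np.sin(a)],[-np.sin(a),np.cos(a)]])
for n in("scene","top"):
    S=camera(n);W=pts(S);C=S["color"];H=hsv(C)
    save(S,sys.argv[1]+n[0]+".png")
    m=blob(box(W,.4,.68,-.5,-.25,.025,.045)&(H[...,0]>100)&(H[...,0]<130)&(H[...,1]>100)); print(n,"cover",m.sum(),np.median(W[m][:,2]),rect(W[m]))
    D=(W[...,:2]*1000-O)@R.T
    reg=(D[...,0]>-330)&(D[...,0]<-5)&(D[...,1]<78)&(D[...,1]>-280)
    brown=(((H[...,0]<13)|(H[...,0]>175))&(H[...,1]>90)&(C.max(-1)<200))
    mm=reg&(W[...,2]>.012)&(W[...,2]<.035)&brown
    m=blob(mm); P=W[m]; c,s,an=rect(P); print(n,"cradle",m.sum(),np.percentile(P[:,2],[5,50,95]).round(3),c,s,an,"dock",(R@(c-O)).round(1))
E
python3 look.py a
```

```text
Traceback (most recent call last):
  File "look.py", line 4, in <module>
    o=monitor.get_obs();print(np.round(o["position"],4),o["ee_rot"].round(3),o["grip_width"].round(3),o["ft_force"].round(1),o["clock"])
                                                                             ^^^^^^^^^^^^^^^^^^^^^
AttributeError: 'float' object has no attribute 'round'
```

```bash
sed -i 's/o\["grip_width"\].round(3)/round(o["grip_width"],3)/' look.py; python3 look.py a; python3 -c "
import cv2,numpy as np
a=cv2.imread('pics/as.png');cv2.imwrite('pics/a2.png',a)"
```

```text
[ 0.5509 -0.1731  0.1151] [ 0.463  0.534 -0.463  0.535] 0.823 [-0.6 -1.1  0.2] 12.15
scene cover 5507 0.03739252131471171 (array([ 534.5, -378.4]), array([141.1, 115.9]), 86.4)
scene cradle 62 [0.014 0.028 0.035] [721.8 136.6] [ 1.5 83.1] 8.3 dock [-19.2   3.4]
top cover 716 0.03794595395336631 (array([ 532.7, -415.6]), array([ 59.5, 113.6]), 86.6)
top cradle 1222 [0.026 0.03  0.034] [527.3 -50.1] [161.4 129.9] 84.3 dock [-237.8 -154.4]
```

View pics/as.png

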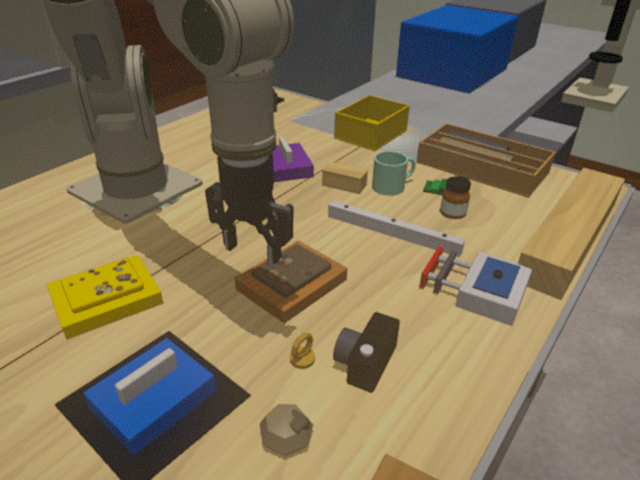

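The cover sits in the middle of the mat at scene (150,390), and the cradle with its rock is bare at (292,280), unmoved. Now going down for the push.

Request:
step_arm(increments=[[0.07,0,0,-0.03,0],[0.07,0,0,-0.03,0],[0.07,0,0,-0.03,0],[0.07,0,0,-0.02,0],[0.07,0,0,-0.01,0],[0.07,0,0,-0.008,0],[0.07,0,0,-0.005,0],[0.07,0,0,-0.004,0],[0.07,0,0,0,0]])

```text
clock: 13.0
position: [0.5509, -0.1757, -0.0218]
ee_rot: [0.464, 0.533, -0.464, 0.534]
ft_force: [-0.1, -0.4, -0.1]
grip_width: 0.821
```

```bash
sed -i 's/tip0//' tip.py; python3 tip.py | head -14; python3 look.py b | head -1
```

```text
[ 0.55087904 -0.17569885 -0.02184718] 0.8210506775367025 [-0.11608046 -0.44721311 -0.11586772]
0.06 45 [ 490.  615. -198. -162.]
0.065 82 [ 487.  616. -197. -158.]
0.07 44 [ 486.  617. -198. -157.]
0.075 68 [ 488.  617. -199. -157.]
0.08 85 [ 488.  618. -198. -157.]
0.085 71 [ 487.  618. -198. -158.]
0.09 58 [ 489.  618. -197. -163.]
0.095 55 [ 489.  620. -197. -161.]
0.1 115 [ 487.  618. -198. -155.]
0.105 113 [ 488.  619. -198. -163.]
0.11 144 [ 486.  619. -198. -158.]
0.115 211 [ 488.  618. -196. -156.]
0.12 31 [ 571.  591. -185. -164.]
[ 0.551  -0.1757 -0.0215] [ 0.464  0.533 -0.464  0.534] 0.819 [0.9 1.1 0.6] 13.05
```

Request:
step_arm(increments=[[0.07,-0.0006,0.004,0,0],[0.07,-0.0011,0.0079,0,0],[0.07,-0.0011,0.0079,0,0],[0.07,-0.0011,0.0079,0,0],[0.07,-0.0011,0.0079,0,0],[0.07,-0.0011,0.0079,0,0],[0.07,-0.0011,0.0079,0,0],[0.07,-0.0011,0.0079,0,0],[0.07,-0.0011,0.0079,0,0],[0.07,-0.0011,0.0079,0,0],[0.07,-0.0011,0.0079,0,0],[0.07,-0.0006,0.004,0,0]])

```text
clock: 14.15
position: [0.5383, -0.0872, -0.0219]
ee_rot: [0.464, 0.534, -0.464, 0.534]
ft_force: [1.5, -5.8, 4.9]
grip_width: 0.82
```

```bash
sed -i 's/H\[...,0\]<13/H[...,0]<17/' look.py; python3 look.py c
```

```text
[ 0.5383 -0.0872 -0.0219] [ 0.464  0.534 -0.464  0.534] 0.82 [ 1.5 -5.8  4.9] 14.15
scene cover 5503 0.037390744648753804 (array([ 534.4, -378.2]), array([141.9, 115.3]), 86.2)
scene cradle 397 [0.014 0.029 0.031] [521.8 -68.2] [61.5 46.9] 25.0 dock [-245.8 -171.6]
top cover 2068 0.03814227021659322 (array([ 535.1, -374.5]), array([141.4, 113.3]), 86.2)
top cradle 1401 [0.026 0.03  0.033] [497.8   3.1] [130.9 168.6] 8.0 dock [-259.6  -97.6]
```

View pics/cs.png

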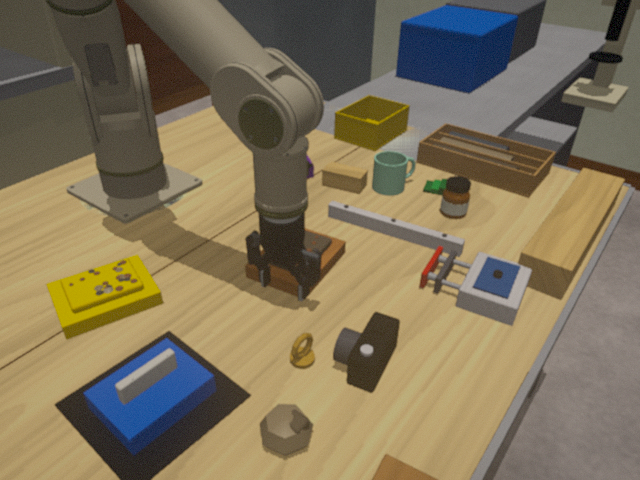

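Pushing has turned the cradle to 8.0°, parallel to the rail, at dock (-260,-98). The bystanders are untouched. Continuing toward the rail.

Request:
step_arm(increments=[[0.07,-0.0006,0.004,0,0],[0.07,-0.0011,0.0079,0,0],[0.07,-0.0011,0.0079,0,0],[0.07,-0.0011,0.0079,0,0],[0.07,-0.0011,0.0079,0,0],[0.07,-0.0011,0.0079,0,0],[0.07,-0.0011,0.0079,0,0],[0.07,-0.0011,0.0079,0,0],[0.07,-0.0011,0.0079,0,0],[0.07,-0.0011,0.0079,0,0],[0.07,-0.0011,0.0079,0,0],[0.07,-0.0006,0.004,0,0]])

```text
clock: 15.25
position: [0.5259, 0.0002, -0.0221]
ee_rot: [0.464, 0.534, -0.463, 0.534]
ft_force: [0.1, -2.0, -2.2]
grip_width: 0.824
```

```bash
python3 look.py d
```

```text
[ 0.5259  0.0002 -0.0221] [ 0.464  0.534 -0.463  0.534] 0.824 [ 0.1 -2.  -2.2] 15.25
scene cover 5501 0.03734419227546848 (array([ 533.9, -378.3]), array([140.8, 116.7]), 86.2)
scene cradle 355 [0.014 0.029 0.032] [509.   19.2] [61.6 46.7] 28.1 dock [-246.3  -83.2]
top cover 2067 0.0378405173226628 (array([ 535.5, -374.3]), array([142.1, 114. ]), 86.1)
top cradle 1236 [0.026 0.03  0.033] [485.6  92.3] [130.3 164.3] 8.3 dock [-259.3   -7.6]
```

Request:
step_arm(increments=[[0.07,-0.0003,0.002,0,0],[0.07,-0.0003,0.002,0,0],[0.07,-0.0002,0.0015,0,0],[0.07,-0.0001,0.001,0,0],[0.07,0,0,0,0]])

```text
clock: 15.77
position: [0.5254, 0.0047, -0.022]
ee_rot: [0.464, 0.533, -0.464, 0.534]
ft_force: [1.6, -3.1, 1.2]
grip_width: 0.822
```

Request:
step_arm(increments=[[0.07,-0.0001,0.001,0,0],[0.07,-0.0001,0.001,0,0],[0.07,0,0,0,0]])

```text
clock: 16.02
position: [0.5252, 0.007, -0.022]
ee_rot: [0.464, 0.534, -0.464, 0.534]
ft_force: [0.3, -4.6, 2.4]
grip_width: 0.818
```

Request:
step_arm(increments=[[0.07,-0.0001,0.001,0,0],[0.07,-0.0001,0.001,0,0],[0.07,0,0,0,0]])

```text
clock: 16.27
position: [0.5249, 0.0092, -0.022]
ee_rot: [0.464, 0.534, -0.464, 0.534]
ft_force: [0.5, -3.7, 3.1]
grip_width: 0.818
```

Request:
step_arm(increments=[[0.07,-0.0001,0.001,0,0],[0.07,-0.0001,0.001,0,0],[0.07,0,0,0,0]])

```text
clock: 16.52
position: [0.5248, 0.0112, -0.022]
ee_rot: [0.464, 0.534, -0.464, 0.534]
ft_force: [0.6, -4.0, 1.9]
grip_width: 0.822
```

Request:
step_arm(increments=[[0.07,-0.0001,0.001,0,0],[0.07,-0.0001,0.001,0,0],[0.07,0,0,0,0]])

```text
clock: 16.77
position: [0.5247, 0.0114, -0.022]
ee_rot: [0.464, 0.533, -0.465, 0.534]
ft_force: [0.7, -9.2, 2.9]
grip_width: 0.817
```

```bash
python3 look.py e
```

```text
[ 0.5247  0.0114 -0.022 ] [ 0.464  0.533 -0.465  0.534] 0.817 [ 0.7 -9.2  2.9] 16.7667
scene cover 5507 0.037395226169332774 (array([ 534.2, -378.1]), array([140.8, 116. ]), 86.3)
scene cradle 348 [0.014 0.029 0.031] [507.4  31.4] [72.1 31.9] 10.5 dock [-246.2  -70.9]
top cover 2064 0.037917887370999104 (array([ 535.5, -374. ]), array([141.9, 113.8]), 86.2)
top cradle 1086 [0.026 0.03  0.033] [485.   99.2] [130.2 156.8] 8.1 dock [-258.9   -0.7]
```

Request:
step_arm(increments=[[0.07,-0.0001,0.001,0,0],[0.07,0,0,0,0],[0.07,0,0,0,0]])

```text
clock: 17.12
position: [0.5246, 0.0114, -0.022]
ee_rot: [0.463, 0.533, -0.465, 0.534]
ft_force: [1.3, -12.3, 3.4]
grip_width: 0.821
```

```bash
python3 look.py f; python3 -c "
from h import *
print(monitor.get_obs()['joint_pos'].round(2))"
```

```text
[ 0.5246  0.0114 -0.022 ] [ 0.463  0.533 -0.465  0.534] 0.821 [  1.3 -12.3   3.4] 17.1167
scene cover 5500 0.037397823713191 (array([ 534.7, -378.4]), array([140.7, 115.5]), 86.5)
scene cradle 340 [0.014 0.029 0.031] [508.1  32.1] [66.7 40.7] 17.6 dock [-245.4  -70.3]
top cover 2081 0.03789182647463751 (array([ 535.3, -373.8]), array([142. , 113.6]), 85.8)
top cradle 1071 [0.026 0.03  0.033] [485.3  99.5] [131.4 156.8] 8.2 dock [-258.6   -0.4]
[ 0.45  0.45 -0.65  1.91  0.35  0.89 -0.24]
```

Flush on the rail: position stalled, 12 N, 8.2°. Backing off, lifting, and going round to the -x face with a quarter turn.

Request:
step_arm(increments=[[0.07,0.001,-0.008,0,0],[0.07,0.0015,-0.01,0,0],[0.07,0.001,-0.007,0.0,0],[0.07,0,0,0.02,0],[0.07,0,0,0.03,0],[0.07,0,0,0.03,0],[0.07,0,0,0.02,0],[0.07,0,0,0,0]])

```text
clock: 17.88
position: [0.5304, -0.0107, 0.082]
ee_rot: [0.465, 0.532, -0.462, 0.535]
ft_force: [1.0, 0.9, 0.8]
grip_width: 0.821
```

Request:
step_arm(increments=[[0.07,-0.0094,0.0072,0,0.112],[0.07,-0.0094,0.0072,0,0.112],[0.07,-0.0094,0.0072,0,0.112],[0.07,-0.0094,0.0072,0,0.112],[0.07,-0.0094,0.0072,0,0.112],[0.07,-0.0094,0.0072,0,0.112],[0.07,-0.0094,0.0072,0,0.112],[0.07,-0.0094,0.0072,0,0.112],[0.07,-0.0094,0.0072,0,0.112],[0.07,-0.0094,0.0072,0,0.112],[0.07,-0.0094,0.0072,0,0.112],[0.07,-0.0094,0.0072,0,0.112]])

```text
clock: 18.88
position: [0.4143, 0.0758, 0.0774]
ee_rot: [0.029, 0.707, -0.029, 0.706]
ft_force: [0.2, -1.0, -0.0]
grip_width: 0.822
```

Request:
step_arm(increments=[[0.07,-0.0094,0.0072,0,0.112],[0.07,-0.0094,0.0072,0,0.112],[0.07,0,0,0,0],[0.07,0,0,0,0]])

```text
clock: 19.22
position: [0.3963, 0.0895, 0.0777]
ee_rot: [-0.047, 0.705, 0.047, 0.706]
ft_force: [0.7, 0.4, -0.2]
grip_width: 0.821
```

Request:
step_arm(increments=[[0.07,0,0,-0.03,0.004],[0.07,0,0,-0.03,0.004],[0.07,0,0,-0.02,0],[0.07,0,0,-0.01,0],[0.07,0,0,-0.006,0],[0.07,0,0,-0.004,0],[0.07,0,0,0,0]])

```text
clock: 19.8
position: [0.3964, 0.0898, -0.0224]
ee_rot: [-0.05, 0.706, 0.051, 0.705]
ft_force: [-0.7, -1.5, -0.2]
grip_width: 0.825
```

```bash
python3 look.py g
```

```text
[ 0.3964  0.0898 -0.0224] [-0.05   0.706  0.051  0.705] 0.825 [-0.7 -1.5 -0.2] 19.8
scene cover 5498 0.037358762084600705 (array([ 534.5, -378.4]), array([140.6, 115.1]), 86.0)
scene cradle 1504 [0.015 0.029 0.032] [485.1  95.8] [131.4 164. ] 7.7 dock [-259.3   -4.1]
top cover 2068 0.03791120119197178 (array([ 535. , -374.2]), array([141.6, 113.5]), 86.1)
top cradle 857 [0.026 0.03  0.033] [485.6  99.4] [131.2 157. ] 8.0 dock [-258.3   -0.6]
```

View pics/gs.png

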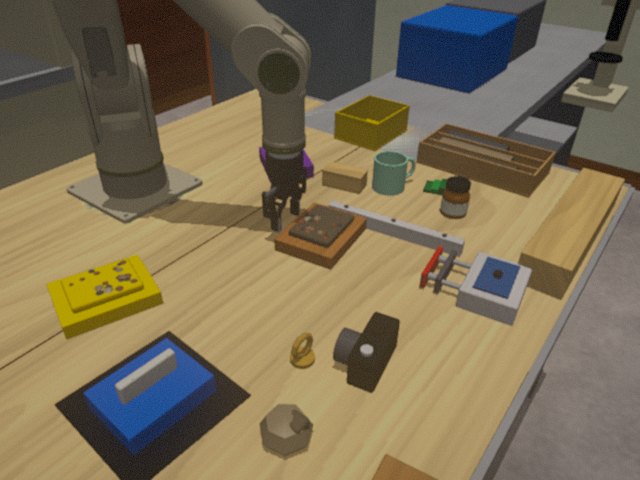

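Request:
step_arm(increments=[[0.07,0.004,0.0006,0,0],[0.07,0.005,0.0007,0,0],[0.07,0.0079,0.0011,0,0],[0.07,0.0079,0.0011,0,0],[0.07,0.0079,0.0011,0,0],[0.07,0.0079,0.0011,0,0],[0.07,0.0079,0.0011,0,0],[0.07,0.0079,0.0011,0,0],[0.07,0.0079,0.0011,0,0],[0.07,0.0079,0.0011,0,0],[0.07,0.0079,0.0011,0,0],[0.07,0.004,0.0006,0,0]])

```text
clock: 20.9
position: [0.4807, 0.1009, -0.0223]
ee_rot: [-0.051, 0.706, 0.05, 0.705]
ft_force: [-6.3, -3.8, 2.9]
grip_width: 0.821
```

```bash
python3 look.py k
```

```text
[ 0.4807  0.1009 -0.0223] [-0.051  0.706  0.05   0.705] 0.821 [-6.3 -3.8  2.9] 20.9
scene cover 5509 0.03735950620736239 (array([ 534.8, -378.6]), array([140.2, 114.9]), 86.1)
scene cradle 1673 [0.015 0.029 0.031] [545.1 104.3] [154.5 164.2] 8.2 dock [-198.7   -4. ]
top cover 2074 0.038038956441100225 (array([ 535.1, -374.4]), array([141.6, 113.2]), 86.2)
top cradle 349 [0.026 0.03  0.034] [590.1  42.7] [121.5  52.4] 38.0 dock [-162.7  -71.3]
```

Request:
step_arm(increments=[[0.07,0.004,0.0006,0,0],[0.07,0.0059,0.0008,0,0],[0.07,0.0059,0.0008,0,0],[0.07,0.0059,0.0008,0,0],[0.07,0.0059,0.0008,0,0],[0.07,0.0059,0.0008,0,0],[0.07,0.0059,0.0008,0,0],[0.07,0.0059,0.0008,0,0],[0.07,0.0059,0.0008,0,0],[0.07,0.0059,0.0008,0,0],[0.07,0.003,0.0004,0,0],[0.07,0,0,0,0]])

```text
clock: 22.0
position: [0.5416, 0.1102, -0.022]
ee_rot: [-0.051, 0.705, 0.051, 0.706]
ft_force: [-0.3, -1.4, 0.3]
grip_width: 0.819
```

```bash
cat > gap.py <<'E'
from fit import *
np.set_printoptions(suppress=True)
a=np.deg2rad(8.0);O=np.array([741.3,135.9]);R=np.array([[np.cos(a),np.sin(a)],[-np.sin(a),np.cos(a)]])
o=monitor.get_obs();p=o["position"];print("tcp dock",(R@(p[:2]*1000-O)).round(1),"F dock",(R@o["ft_force"][:2]).round(1),"t",o["clock"])
for n in("scene","top"):
    S=camera(n);W=pts(S);H=hsv(S["color"]);D=(W[...,:2]*1000-O)@R.T;C=S["color"]
    red=((H[...,0]<6)|(H[...,0]>174))&(H[...,1]>150)&(D[...,0]>-60)&(D[...,0]<20)&(abs(D[...,1])<60)&(W[...,2]>.005)
    # front edge of cradle top/upper face
    cr=(W[...,2]>.026)&(W[...,2]<.034)&(abs(D[...,1]+10)<65)&(D[...,0]>-150)&(D[...,0]<-10)&~red&(H[...,0]<17)&(H[...,1]>90)
    side=(W[...,2]>.01)&(W[...,2]<.031)&(D[...,1]>-100)&(D[...,1]<-70)&(D[...,0]>-250)&(D[...,0]<-10)&(H[...,1]>90)&(H[...,0]<17)
    print(n,"red x",np.percentile(D[red][:,0],[2,10,50,90]).round(1),red.sum(),"front",np.percentile(D[cr][:,0],[90,98]).round(1) if cr.any() else None,cr.sum(),
     "side x",np.percentile(D[side][:,0],[1,99]).round(1) if side.any() else None,"y",np.percentile(D[side][:,1],[5,50]).round(1) if side.any() else None)
E
python3 gap.py
```

```text
tcp dock [-201.4    2.3] F dock [-0.5 -1.3] t 22.0
scene red x [-26.8 -25.9 -22.5 -19.3] 155 front [-61.5 -19.3] 737 side x [-187.6  -60.8] y [-84.6 -82. ]
top red x [-29.1 -28.5 -25.6 -19.8] 170 front [-62.  -19.2] 173 side x [-142.3  -60.6] y [-79.7 -75.4]
```

Request:
step_arm(increments=[[0.07,0.003,0.0004,0,0],[0.07,0.004,0.0006,0,0],[0.07,0.004,0.0006,0,0],[0.07,0.004,0.0006,0,0],[0.07,0.004,0.0006,0,0],[0.07,0.003,0.0004,0,0],[0.07,0.002,0.0003,0,0],[0.07,0.001,0.0001,0,0],[0.07,0.001,0.0001,0,0]])

```text
clock: 22.85
position: [0.5656, 0.1136, -0.0219]
ee_rot: [-0.052, 0.706, 0.051, 0.705]
ft_force: [-6.7, -2.1, 5.4]
grip_width: 0.823
```

```bash
python3 gap.py
```

```text
tcp dock [-177.1    2.4] F dock [-6.9 -1.2] t 22.85
scene red x [-28.4 -27.  -22.3 -19.2] 200 front [-38.4 -19.5] 823 side x [-164.1  -36.8] y [-84.9 -82.1]
top red x [-28.  -27.8 -24.5 -18.9] 25 front [-38.  -35.8] 120 side x [-105.   -37.6] y [-79.8 -76.3]
```

Request:
step_arm(increments=[[0.07,0.001,0.00014,0,0],[0.07,0.001,0.00014,0,0],[0.07,0.001,0.00014,0,0],[0.07,0.001,0.00014,0,0],[0.07,0.001,0.00014,0,0],[0.07,0.001,0.00014,0,0]])

```text
clock: 23.45
position: [0.5716, 0.1144, -0.022]
ee_rot: [-0.052, 0.706, 0.051, 0.705]
ft_force: [-7.3, -2.2, 3.6]
grip_width: 0.822
```

Request:
step_arm(increments=[[0.07,0.001,0.00014,0,0],[0.07,0.001,0.00014,0,0]])

```text
clock: 23.62
position: [0.5734, 0.1147, -0.022]
ee_rot: [-0.052, 0.706, 0.051, 0.705]
ft_force: [-9.0, -2.6, 6.7]
grip_width: 0.819
```

Request:
step_arm(increments=[[0.07,0.001,0.00014,0,0],[0.07,0.001,0.00014,0,0]])

```text
clock: 23.78
position: [0.5747, 0.1149, -0.022]
ee_rot: [-0.052, 0.706, 0.051, 0.704]
ft_force: [-12.2, -3.5, 9.0]
grip_width: 0.818
```

Request:
step_arm(increments=[[0.07,0.001,0.00014,0,0],[0.07,0.001,0.00014,0,0]])

```text
clock: 23.95
position: [0.5762, 0.1151, -0.022]
ee_rot: [-0.052, 0.707, 0.051, 0.704]
ft_force: [-15.5, -2.4, 12.6]
grip_width: 0.82
```

```bash
python3 gap.py
```

```text
tcp dock [-166.4    2.4] F dock [-15.7  -0.3] t 23.95
scene red x [-23.7 -22.8 -19.2 -16. ] 176 front [-29.7 -16.3] 918 side x [-152.7  -25.8] y [-85.1 -82.3]
top red x [-23.  -22.9 -19.4 -16. ] 8 front [-27.8 -24.9] 102 side x [-87.7 -25.8] y [-79.8 -75.9]
```

Request:
step_arm(increments=[[0.07,0.001,0.00014,0,0],[0.07,0.001,0.00014,0,0],[0.07,0,0,0,0],[0.07,0,0,0,0]])

```text
clock: 24.38
position: [0.5777, 0.1154, -0.022]
ee_rot: [-0.052, 0.707, 0.051, 0.703]
ft_force: [-16.2, -2.6, 12.7]
grip_width: 0.818
```

```bash
python3 gap.py
```

```text
tcp dock [-164.8    2.4] F dock [-16.4  -0.4] t 24.3833
scene red x [-22.2 -21.4 -17.6 -14.5] 179 front [-28.1 -14.8] 961 side x [-151.   -24.4] y [-85.  -82.3]
top red x [-20.9 -20.9 -19.5 -15. ] 7 front [-26.2 -24.2] 89 side x [-85.  -24.4] y [-79.8 -75.9]
```

Request:
step_arm(increments=[[0.07,0.0007,0.0001,0,0],[0.07,0,0,0,0],[0.07,0,0,0,0]])

```text
clock: 24.73
position: [0.5782, 0.1154, -0.022]
ee_rot: [-0.052, 0.707, 0.051, 0.703]
ft_force: [-17.1, -3.4, 13.2]
grip_width: 0.821
```

```bash
python3 gap.py
```

```text
tcp dock [-164.4    2.4] F dock [-17.4  -1. ] t 24.7333
scene red x [-21.4 -20.7 -17.1 -14.1] 176 front [-27.5 -14.1] 964 side x [-149.9  -24. ] y [-84.8 -82.3]
top red x [-20.7 -20.  -14.6  -1.6] 10 front [-25.6 -23.1] 92 side x [-84.6 -23.2] y [-79.7 -76.4]
```

Request:
step_arm(increments=[[0.07,-0.0005,-7e-05,0,0],[0.07,-0.0005,-7e-05,0,0],[0.07,-0.0005,-7e-05,0,0],[0.07,-0.0005,-7e-05,0,0],[0.07,-0.0005,-7e-05,0,0],[0.07,-0.0005,-7e-05,0,0],[0.07,-0.0005,-7e-05,0,0],[0.07,-0.0005,-7e-05,0,0],[0.07,-0.0005,-7e-05,0,0],[0.07,-0.0005,-7e-05,0,0],[0.07,-0.0005,-7e-05,0,0],[0.07,-0.0005,-7e-05,0,0]])

```text
clock: 25.83
position: [0.5753, 0.1147, -0.022]
ee_rot: [-0.051, 0.705, 0.051, 0.705]
ft_force: [0.4, -0.4, 0.4]
grip_width: 0.82
```

Request:
step_arm(increments=[[0.07,-0.0005,-7e-05,0,0],[0.07,-0.0005,-7e-05,0,0],[0.07,-0.0005,-7e-05,0,0],[0.07,-0.0005,-7e-05,0,0],[0.07,-0.0005,-7e-05,0,0],[0.07,-0.0005,-7e-05,0,0],[0.07,-0.001,-0.00014,0,0],[0.07,-0.001,-0.00014,0,0],[0.07,-0.001,-0.00014,0,0],[0.07,-0.002,-0.0003,0,0],[0.07,-0.002,-0.0003,0,0],[0.07,-0.002,-0.0003,0,0]])

```text
clock: 26.83
position: [0.5629, 0.113, -0.0221]
ee_rot: [-0.051, 0.705, 0.051, 0.705]
ft_force: [0.0, 0.8, 0.5]
grip_width: 0.818
```

```bash
python3 gap.py
```

```text
tcp dock [-179.8    2.1] F dock [0.1 0.8] t 26.8333
scene red x [-24.2 -22.7 -19.  -15.8] 183 front [-29.6 -16.1] 931 side x [-152.3  -26.1] y [-84.3 -81.7]
top red x [-23.9 -23.2 -19.  -16. ] 38 front [-26.3 -23.7] 183 side x [-109.3  -27.9] y [-79.5 -75.6]
```

It was pressed in about 6 mm, and released it holds at about 4 mm, still against the plate. Retreating and doing the final check.

Request:
step_arm(increments=[[0.07,-0.008,-0.0011,0,0],[0.07,-0.01,-0.0014,0,0],[0.07,-0.008,-0.0011,0,0],[0.07,0,0,0.03,0],[0.07,0,0,0.04,0],[0.07,0,0,0.04,0],[0.07,0,0,0.04,0],[0.07,-0.03,-0.02,0.02,0],[0.07,-0.03,-0.02,0.02,0],[0.07,-0.03,-0.02,0.01,0],[0.07,0,0,0,0],[0.07,0,0,0,0]])

```text
clock: 27.93
position: [0.4467, 0.0472, 0.179]
ee_rot: [-0.052, 0.704, 0.048, 0.706]
ft_force: [0.1, 0.0, 0.0]
grip_width: 0.822
```

```bash
python3 gap.py; python3 look.py z
python3 - <<'E'
from fit import *
for n in "st":
    W0=np.load(n+"0.npz")["W"];S=camera({"s":"scene","t":"top"}[n]);W=pts(S)
    for k,b in dict(camera=(.66,.82,-.22,-.05),eye=(.62,.685,-.215,-.15),lump=(.66,.78,-.38,-.25),mug=(.43,.55,.33,.46),timber=(.32,.46,.26,.37),jar=(.6,.7,.31,.41),scale=(.53,.64,.41,.49)).items():
        c=[rect(w[blob(box(w,*b,.008,.12))])[0] for w in(W0,W)]; print(n,k,c[0],c[1]-c[0])
a,b=[cv2.imread(f"pics/z{c}.png") for c in "st"]
cv2.imwrite("pics/zz.png",np.hstack([cv2.resize(a[150:450,50:550],(480,288)),cv2.resize(b[60:300,140:460],(384,288))])[:,:800])
E
```

```text
tcp dock [-304.1  -46.8] F dock [0.1 0. ] t 27.9333
scene red x [-23.4 -22.3 -18.8 -15.9] 170 front [-29.2 -15.6] 952 side x [-152.   -25.9] y [-84.4 -81.6]
top red x [-25.  -23.9 -19.9 -15.7] 141 front [-25.8 -24. ] 408 side x [-106.2  -25.7] y [-79.5 -75.2]
[0.4472 0.0494 0.1777] [-0.051  0.705  0.051  0.705] 0.82 [ 0.   0.3 -0.5] 28.0333
scene cover 5502 0.03733773851629918 (array([ 534.4, -378.4]), array([140.9, 115.7]), 85.8)
scene cradle 1829 [0.015 0.029 0.032] [658.  119.8] [139.5 164.4] 7.8 dock [-84.7  -4.4]
top cover 2071 0.03810163036752545 (array([ 535. , -374.1]), array([141.7, 113.2]), 86.5)
top cradle 781 [0.026 0.03  0.034] [654.1 122.8] [134.2 157.8] 8.0 dock [-88.2  -0.8]
s camera [ 734.2 -129.6] [ 0.2 -0.4]
s eye [ 653.3 -186.9] [-1.2  1. ]
s lump [ 726.7 -310.6] [-0.1  2.6]
s mug [480.9 386. ] [-1.  -0.2]
s timber [391.4 316.7] [0.6 0.8]
s jar [656.9 363.6] [-0.8  0.7]
s scale [574.3 440.3] [4.3 1.9]
t camera [ 738.3 -125.2] [-4.1  0.4]
t eye [ 654.4 -178.8] [-0.2  0.2]
t lump [ 723.3 -299.8] [-0.2 -0.1]
t mug [491.1 386.1] [-0.3  0. ]
t timber [391.3 322.1] [-0.1  0.3]
t jar [652.9 369.7] [-0.7 -1.3]
t scale [585.1 447.2] [ 0.  -0.4]
```

View pics/zs.png

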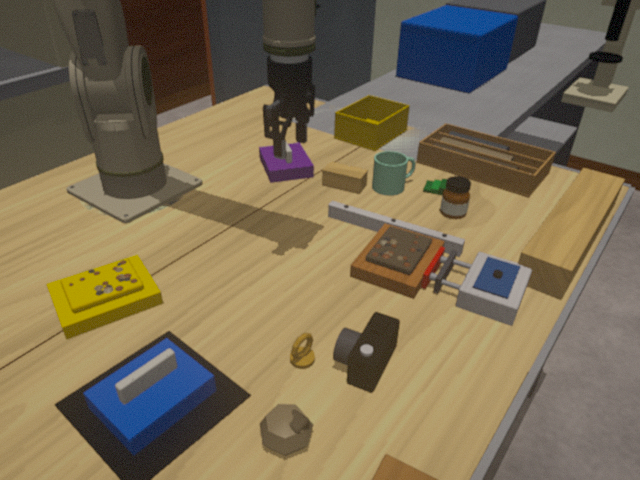

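The cradle at (398,258) lies along the rail against the red plate at (433,262). The cover is centred on the mat, the other things are where they were, and the arm is clear of everything. Handing in.

```bash
python3 -c "
from h import *
print(ticket.hand_in())"
```

```text
the job is handed in; nothing more can be done
None
```

The job is done and handed in at about 28 s on the robot clock, well under the 72 s limit; no verdict came back.

- **Cover:** It stands upright on the mat, within about 2 mm of the middle in both camera views. I only let go after feeling it touch down.
- **Cradle:** Two-finger pushes brought it flush on the rail and then along to the red plate. It lies at 7.8–8.0° against the rail's 8°.
- **Plate:** It was pressed in about 6 mm of its 12 mm, with about 17 N at the tool. Once released it pushed the cradle back about 2 mm, and the cradle now rests against it with the plate still about 4 mm in.
- **Bystanders:** Each one reads as unmoved within measuring noise in at least one view. The largest single-view shifts were about 4 to 5 mm (camera from above, scale block in the scene view), and neither showed in the other view.

**What failed or disagreed:**
- **Tool height:** The reported tool height read 28 mm too low against the cameras, so the first grasp closed on nothing just above the grip. I measured the offset and corrected for it, and the touchdown height then matched.
- **Camera disagreement:** The two cameras differ by about 4 mm in y, so I worked with averages or relative shifts.

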